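# Load the phone repair jig and present its clamp nuts

### The job

Set the phone frame inside-up as it lies into the pocket of the repair jig, lowering it in rather than dropping it, until it sits flat and square on the pocket floor, and let go of it. Then lift the black parts tote well clear of the bench and tip it so that all four brass clamp nuts slide together into its bevelled pour corner, spilling none, and finish while still holding the tote up in the air, tilted with that corner lowest, so that the technician can pick the nuts out. Leave the screwdriver, the bottle and the jar where they are.

Things in the scene. Friction and masses are not known exactly. Their poses are not given: they have to be found in the camera images.
- phone_frame: phone mid-frame: silver alloy slab 132 x 64 mm, 9 mm thick, 0.11 kg, with green circuit boards, dark battery and steel shields showing on its upper face. It lies flat on the teal mat. Origin: centre of its underside; x along its length (camera end at +x), y across it, z up. Either end may go to either end of the jig.
- jig_pocket (a point): centre of the jig's pocket floor (z = 17 mm). x along the pocket, y across, z up. The pocket, 135 x 67 mm, is bounded by black locator walls, two at each corner, each 26 mm long and 9 mm high, the top 5 mm sloping 3 mm outward as a lead-in; the middle 82 mm of each long side is open down to the plate, so fingers on the frame's long sides have room.
- tote: black smooth plastic tote, open on top, 130 mm (x) by 190 mm (y), 50 mm high, walls and floor 4 mm, 0.2 to 0.3 kg, loose on the mat. Origin: centre of its underside; z up. Its corner at +x, -y is cut off by a wall at 45 degrees (28 mm legs) with a lip outside: the pour corner. A 3 mm rim runs round the top. Each short end has a hand-grip outside, 80 mm wide, from the rim down 26 mm.
- tote_grip_left (a point): middle of the top of the hand-grip on the tote's +y end, the end away from the pour corner. Wall and hand-grip together are 14 mm thick along the tote's y, centred on this point, 80 mm wide along the tote's x; the inner floor is 46 mm below. Axes as the tote.
- tote_grip_right (a point): the same on the tote's -y end, beside the pour corner (its middle is 10 mm to the -x side of the tote's centre line).
- tote_corner (a point): on the tote's inner floor, at the foot of the middle of the bevelled wall of the pour corner. It lies at x = +48, y = -78, z = 4 mm in the tote's frame.
- nut1: knurled brass clamp nut: disc 20 mm across, 7 mm high, with a collar 12 mm across and 4 mm high on top, 19 g, lying flat in the tote. Origin: centre of its underside. Nuts start to slide on the tote's floor at 10 to 15 degrees of tilt and rub along its walls: tipped 35 to 40 degrees towards the pour corner they run right in.
- nut2: a second nut, the same
- nut3: a third nut, the same
- nut4: a fourth nut, the same
- screwdriver: precision screwdriver with an orange handle, 150 mm long, lying at the far side of the mat; leave alone
- cleaner_bottle: white plastic bottle, 48 mm across and 115 mm high, blue cap, standing at the far side of the mat; leave alone
- flux_jar: small amber glass jar with a black lid, 42 mm across and 34 mm high, at the far side of the mat; leave alone
- jig: repair jig: aluminium plate 200 x 118 x 14 mm, fixed on the teal mat (mat top at z = 3 mm), with the pocket in its middle. Origin: centre of its underside; x along its length. Two bare steel studs stand beyond each short end of the pocket, 88 mm from the centre along x and 22 mm off along y, 24 mm high above the plate, with flat clips turned outward.

How it is judged:
On the way, in this order (a step that is already met when the one before it is completed fails the run):
1. the phone frame, still held, is lowered to within 8 mm of the pocket floor (contact force between phone_frame and the fingers above 0.5 N and horizontal distance between phone_frame and jig_pocket below 0.008 m and z of phone_frame in the frame of jig_pocket below 0.008 m), for 0.05 s.
2. the phone frame sits flat and square on the pocket floor, let go (contact force between phone_frame and the fingers below 0.05 N and horizontal distance between phone_frame and jig_pocket below 0.004 m and z of phone_frame in the frame of jig_pocket below 0.002 m and angle between phone_frame's own z axis and vertical below 0.03 rad and angle between the x axis of phone_frame and the x axis of jig_pocket, either way round below 0.05 rad), for 0.2 s.
At the end, for the whole second after the job is handed in: Frame in the pocket untouched: 4 mm off centre, 2 mm off the floor, 0.03 rad level, 0.05 rad square at most. Fingers hold the tote, nothing else bears it, pour corner over 25 mm up and lowest (x axis 4.5 deg down, y axis 4.5 deg up), tilt 15 to 60 deg, still; every nut within 60 mm of tote_corner (all of step 2 and contact force between phone_frame and the arm below 0.05 N and contact force between tote and the fingers above 1 N and height (world z) of tote_corner above 0.025 m and contact force between tote and phone_frame below 0.05 N and contact force between tote and jig below 0.05 N and angle between tote's own z axis and vertical between 0.26 and 1.05 rad and angle between tote's own x axis and vertical above 1.65 rad and angle between tote's own y axis and vertical below 1.49 rad and linear speed of tote below 0.03 m/s and distance between each of nut1, nut2, nut3, nut4 and tote_corner below 0.06 m); the arm keeps its last pose, push and grip.
It fails at once if a nut is spilled out of the tote (distance between any of nut1, nut2, nut3, nut4 and tote above 0.135 m).
It fails at once if the screwdriver, the bottle or the jar is moved more than 30 mm (distance of any of screwdriver, cleaner_bottle, flux_jar from where it was at the start of the episode above 0.03 m).
It also fails if it takes over 58 s, if anything falls off the work surface, if the arm or the gripper's body presses on something with over 40 N, if the wrist force passes 120 N, or if a joint passes its speed limit or range.

### The arm

A 6-joint arm with a two-finger parallel gripper is mounted at the origin on the work surface. World frame = base frame: x ahead of the robot, y to its left, z up, the work surface at z = 0. Lengths are in m, angles in rad, forces in N, time in s.
With the tool pointing down it reaches from about 0.275 to 0.85 m from the base axis. Payload 5.2 kg.
Tool frame: the origin (TCP) lies at the very end of the fingers, on their centre line; the grasp point (between the pads) lies grip_depth behind it (grip_depth is the distance from the TCP to the grasp point, in m); z points along the fingers, y is the line along which they close (so a half turn about z gives the same grasp; the last joint's range is limited). The gripper opens to 85 mm and grips with 20 to 120 N. Pads are 22 mm wide; open, the fingers measure 114 mm over their backs; the gripper's body (76 mm by 85 mm) begins 54 mm behind the grasp point. The pads swing forward as they close: fully open they stand 13 mm farther back than shut.
Start: joints at [1.137, 0.259, 1.535, -0, 1.348, -0.203], TCP at [0.126, 0.535, 0.231] pointing down, gripper open.
Joint ranges: [-3.14, 3.14], [-0.91, 2.08], [0.19, 2.58], [-1.22, 4.36], [0.22, 2.71], [-3.12, 3.12]. Speed limits (rad/s): [2.57, 2.57, 3.14, 3.14, 3.14, 3.14].

### API

Orientations are given as a unit quaternion [x, y, z, w].
In Python, from cell import observe, read_camera, camera_params, job_done, grip_depth gives the robot as it stands. The module is installed in compiled form; this text tells all that it offers.
- The arm moves only by the tool servo_tool, never from a script. Its argument "commands" is a list that holds one entry, the list of rows, each a list of 7 numbers: the shift along the tool's x, y, z normalised to -1 to 1, where 1 is 30 mm, then the turn, a rotation vector about the tool's x, y, z normalised to -1 to 1, where 1 is 8 degrees, then the opening, from -1 (shut) to 1 (fully open). In form: [[[x, y, z, rx, ry, rz, fingers], ...]]. A call has 1 to 20 rows; each row shifts and turns the commanded pose from where the row before left it, along the tool's axes as they then stand; what a row does not reach is not made up. A row lasts 1/10 s, in which the tool goes at most 50 mm and 8.59 degrees, less where a joint would pass 70% of its speed; a pose out of reach is approached as far as the arm can. A call with a number of a shift or a turn outside -1 to 1 is refused whole. A call with a gripper value outside its range is refused whole. The fingers move at their own pace and stop on an object; "grip_force" is the grip in N (left out, the last holds). Time passes only in rows, so rows that do not move let the fingers close. It gives the time, the measured TCP pose, the force, the opening and the grip force at its end, in the units of the state.
- observe(): the state, without advancing time (a new reading comes with each control period).
- read_camera(name): name is "scene" or "side" or "wrist"; returns (picture, depth): 480x640x3 uint8, blue, green, red; 480x640 float32, m along the optical axis (not along the pixel's ray), 0 where there is no reading.
- camera_params(name): a dict with "mtx" (3x3 intrinsics, pixels), "R" (3x3) and "t" (3): a world point X has camera coordinates R X + t. Camera axes: x right, y down, z forward; pixel columns grow to the right and rows downward; lengths in m; the calibration is good to about 2 mm. A picture is of the moment at which its call begins: read the wrist's pose just before it. camera_params takes no time and is no camera call; for the wrist camera it gives the pose at the moment of the call.
- job_done(): hands the job in; it is judged then, once.
The state is a dict: "time": time; "q": joint angles; "joint_velocities": joint speeds; "joint_efforts": joint torques, N m; "ee_pos": TCP position; "ee_rot": TCP orientation; "wrist_force": force on the tool from outside, world axes, zero at the start; "moment": the same for the moment, N m; "width": opening from 0.0 (shut) to 1.0 (fully open); "finger_force": force on a finger pad.
Only numpy, scipy, OpenCV 4.12 (cv2) and the standard library are available. Lean on these libraries where they do the work, as an engineer would, in place of code of your own. Each camera call takes 0.05 s, during which the arm holds its last target. There are 200 camera calls.

## Working session

There is one attempt and no reset: what is moved stays moved. The work goes in short steps, Python scripts to look and compute and a tool call to move; the robot and the scene stay as the last step left them, time stands still between calls to the robot, and variables do not carry over. Pictures are saved under pics/ and viewed, at most 10 in all, crops included, and the job is handed in when it is done.

Besides the shell and the picture viewer there is one more tool, called after "Call:" as name(argument=value, ...), one argument or row to a line, values as JSON. servo_tool: Moves the arm, as the interface text tells. Its arguments: {"type":"object","properties":{"commands":{"type":"array"},"grip_force":{"type":"number"}},"required":["commands"]}

```bash
mkdir -p pics; cat > h.py <<'E'
import numpy as np, cv2
from cell import *
from scipy.spatial.transform import Rotation as Ro
def cloud(name):
    p=camera_params(name); im,d=read_camera(name)
    v,u=np.mgrid[0:480,0:640]; K=p["mtx"]
    c=np.stack([(u-K[0,2])/K[0,0]*d,(v-K[1,2])/K[1,1]*d,d],-1)
    return im,d,(c-p["t"])@p["R"],p   # world pts
def ray(p,u,v,z):
    K=p["mtx"]; r=p["R"].T@np.linalg.solve(K,[u,v,1]); c=-p["R"].T@p["t"]
    return c+r*(z-c[2])/r[2]
E
python3 - <<'E'
from h import *
s=observe(); print(s, grip_depth)
for n in("scene","side"):
    im,d,P,p=cloud(n); cv2.imwrite(f"pics/{n}0.png",im); np.savez(f"pics/{n}0.npz",im=im,d=d,P=P)
    print(n,-p["R"].T@p["t"],p["R"][2])
E
```

```text
{'time': 0.0, 'q': array([ 1.13722202e+00,  2.59353641e-01,  1.53609215e+00,  2.35071089e-07,
        1.34798643e+00, -2.02811896e-01]), 'joint_velocities': array([-9.89996559e-04, -3.81178425e-04, -4.64635955e-04, -5.77431085e-05,
        1.19970352e-04, -9.66065760e-04]), 'joint_efforts': array([ 4.09478425e-04, -4.46040308e+01, -2.90567136e+01, -3.20655545e-04,
        1.19366456e-02, -8.18556691e-05]), 'ee_pos': array([0.12555342, 0.5349367 , 0.23046532]), 'ee_rot': array([ 1.15125346e-01,  9.93350547e-01, -8.73577788e-04, -2.87864323e-04]), 'wrist_force': array([-0.39170378,  0.14024273, -0.28146005]), 'moment': array([ 0.00037165, -0.03382011,  0.0110052 ]), 'finger_force': 0.0, 'width': 1.0030158238024252} 0.0187
scene [1.1306427  0.49082048 0.67819391] [-0.5689577  -0.51885002 -0.63802961]
side [ 0.44217834 -0.87541337  0.73796405] [ 0.13890198  0.79022864 -0.59686257]
```

View pics/scene0.png

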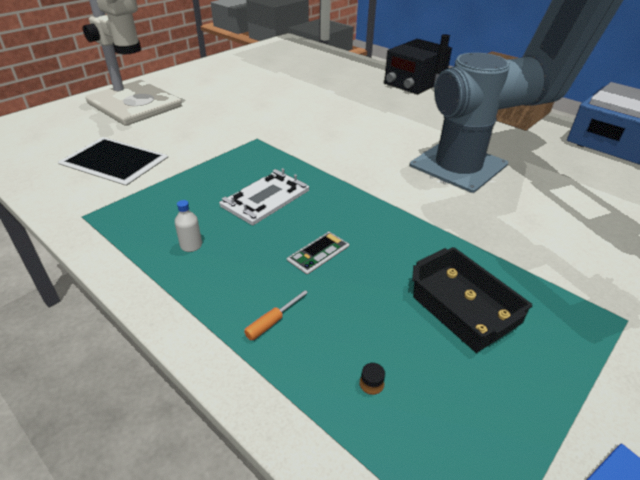

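View pics/side0.png

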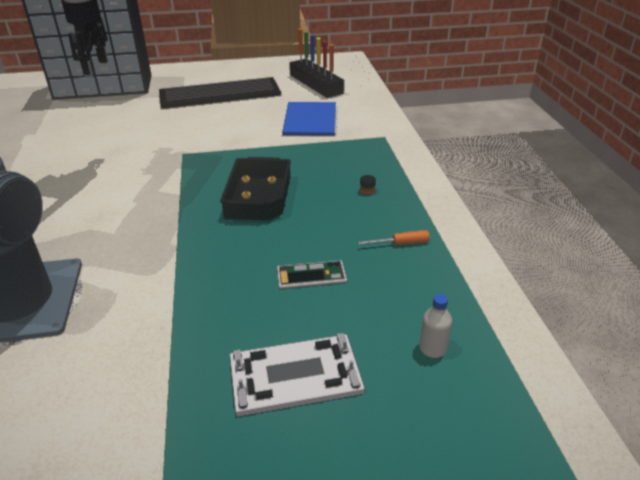

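The scene view shows the jig at (265,195), the phone at (318,250), and the tote with 4 nuts at (470,297). The side view shows the jig at (296,373), the phone at (311,273), the tote at (257,188) and its bevel near (275,212).

```bash
python3 - <<'E'
from h import *
for n,seeds in(("scene",dict(phone=(318,251),jig=(265,195),tote=(470,297))),("side",dict(phone=(311,273),jig=(296,373),tote=(257,188)))):
    f=np.load(f"pics/{n}0.npz"); im,P=f["im"],f["P"]
    p=camera_params(n); hsv=cv2.cvtColor(im,cv2.COLOR_BGR2HSV)
    H=P[...,2]; print(n,"mat z",[np.round(np.median(H[v-3:v+3,u-3:u+3]),4) for u,v in ((370,240),(200,200))])
    for k,(u,v) in seeds.items():
        w=P[v-20:v+20,u-20:u+20].reshape(-1,3); c=np.median(w,0)
        R=np.hypot(P[...,0]-c[0],P[...,1]-c[1])<.16
        lo,hi={"phone":(.0085,.016),"jig":(.012,.0215),"tote":(.046,.065)}[k]
        m=(R&(H>lo)&(H<hi)).astype(np.uint8)
        nl,L,st,ce=cv2.connectedComponentsWithStats(m)
        i=1+np.argmax(st[1:,4]) ; q=P[L==i]
        r=cv2.minAreaRect((q[:,:2]*1000).astype(np.float32))
        print(k,st[i,4],np.round(r[0],1),np.round(r[1],1),round(r[2],2),"z",np.round(np.percentile(q[:,2],[10,50,90]),4), np.round(cv2.boxPoints(r)).tolist())
    # nuts
    m=cv2.inRange(hsv,(15,90,90),(35,255,255))&((np.hypot(*(P[...,:2]-np.median(P[seeds["tote"][1]-15:seeds["tote"][1]+15,seeds["tote"][0]-15:seeds["tote"][0]+15,:2].reshape(-1,2),axis=0)).transpose(2,0,1))<.15)*255).astype(np.uint8)
    nl,L,st,ce=cv2.connectedComponentsWithStats(m)
    for i in range(1,nl):
        if st[i,4]>15: print("nut",ce[i].round(),np.median(P[L==i],0).round(4))
E
```

```text
scene mat z [np.float64(0.0018), np.float64(0.002)]
phone 1097 [557.8 -25.7] [ 65.  132.5] 88.41 z [0.0093 0.0107 0.0125] [[491.0, -56.0], [623.0, -60.0], [625.0, 5.0], [493.0, 9.0]]
jig 1739 [ 495.1 -265.4] [201.5 121.7] 2.35 z [0.0139 0.0157 0.0179] [[392.0, -209.0], [397.0, -330.0], [598.0, -322.0], [593.0, -200.0]]
tote 1658 [477.4 279.1] [211.1 141.7] 76.88 z [0.0482 0.0513 0.053 ] [[384.0, 192.0], [522.0, 160.0], [570.0, 366.0], [432.0, 398.0]]
nut [452. 273.] [0.4208 0.2234 0.0125]
nut [470. 294.] [0.4506 0.281  0.0124]
nut [504. 314.] [0.4539 0.3527 0.013 ]
nut [481. 328.] [0.5151 0.3398 0.0156]
side mat z [np.float64(0.0026), np.float64(0.0024)]
phone 1386 [556.2 -28.5] [ 68.4 131.6] 88.51 z [0.0096 0.0114 0.0133] [[490.0, -61.0], [621.0, -64.0], [623.0, 4.0], [491.0, 7.0]]
jig 5956 [ 493.  -268.7] [200.3 121.8] 1.92 z [0.0148 0.0167 0.0185] [[391.0, -211.0], [395.0, -333.0], [595.0, -326.0], [591.0, -204.0]]
tote 867 [478.2 276.6] [220.1 139.9] 76.94 z [0.0479 0.0514 0.0537] [[385.0, 185.0], [522.0, 154.0], [571.0, 368.0], [435.0, 400.0]]
nut [245. 178.] [0.4507 0.3489 0.0137]
nut [271. 179.] [0.5129 0.3341 0.0131]
nut [246. 194.] [0.448  0.2769 0.0137]
```

Call:
servo_tool(
  commands=[
    [[-0.76, -0.62, 0, 0, 0, 0, 1], [-0.76, -0.62, 0, 0, 0, 0, 1], [-0.76, -0.62, 0, 0, 0, 0, 1], [-0.76, -0.62, 0, 0, 0, 0, 1], [-0.76, -0.62, 0, 0, 0, 0, 1], [-0.76, -0.62, 0, 0, 0, 0, 1], [-0.76, -0.62, 0, 0, 0, 0, 1], [-0.76, -0.62, 0, 0, 0, 0, 1], [-0.76, -0.62, 0, 0, 0, 0, 1], [-0.76, -0.62, 0, 0, 0, 0, 1], [-0.76, -0.62, 0, 0, 0, 0, 1], [-0.76, -0.62, 0, 0, 0, 0, 1], [-0.76, -0.62, 0, 0, 0, 0, 1], [-0.76, -0.62, 0, 0, 0, 0, 1], [-0.76, -0.62, 0, 0, 0, 0, 1], [-0.76, -0.62, 0, 0, 0, 0, 1], [-0.76, -0.62, 0, 0, 0, 0, 1], [-0.76, -0.62, 0, 0, 0, 0, 1], [-0.76, -0.62, 0, 0, 0, 0, 1], [-0.76, -0.62, 0, 0, 0, 0, 1]],
  ],
)

```text
time: 2.1
ee_pos: [0.4849, 0.0679, 0.2309]
ee_rot: [0.115, 0.993, 0.0, -0.0]
wrist_force: [-0.2, 0.5, 0.0]
width: 0.998
finger_force: 0.0
```

Call:
servo_tool(
  commands=[
    [[-0.76, -0.62, 0, 0, 0, 0, 1], [-0.76, -0.62, 0, 0, 0, 0, 1], [-0.76, -0.62, 0, 0, 0, 0, 1], [-0.76, -0.62, 0, 0, 0, 0, 1], [0, 0, 0, 0, 0, -0.7, 1], [0, 0, 0, 0, 0, -0.7, 1], [0, 0, 0, 0, 0, 0, 1], [0, 0, 0, 0, 0, 0, 1]],
  ],
)

```text
time: 2.9
ee_pos: [0.5561, -0.0242, 0.231]
ee_rot: [0.019, 1.0, 0.0, -0.0]
wrist_force: [-0.8, 0.0, -1.3]
width: 1.0
finger_force: 0.0
```

```bash
cat >> h.py <<'E'
def to(goal,yaw,s=None):
    """tool-frame shift (units 30mm) and rz (8deg units) to bring TCP to goal with tool y at world heading yaw+90 deg"""
    s=s or observe(); R=Ro.from_quat(s["ee_rot"]).as_matrix()
    d=R.T@(np.array(goal)-s["ee_pos"])/.03
    y=np.degrees(np.arctan2(R[1,1],R[0,1]))-90; 
    print("t",round(s["time"],2),"pos",s["ee_pos"].round(4),"yaw",y.round(2),"tilt z",R[:,2].round(3),"shift",d.round(2),"rz",round(-(yaw-y)/8,3),"F",s["wrist_force"].round(1),"w",round(s["width"],3),"ff",round(s["finger_force"],1))
E
python3 - <<'E'
from h import *
to([.557,-.027,.2],-1.6)
im,d,P,p=cloud("wrist"); cv2.imwrite("pics/w1.png",im); np.savez("pics/w1.npz",im=im,d=d,P=P)
print(-p["R"].T@p["t"],p["R"][2])
E
```

```text
t 2.9 pos [ 0.5561 -0.0242  0.231 ] yaw -2.17 tilt z [-0.001  0.    -1.   ] shift [-0.03 -0.09  1.03] rz -0.071 F [-0.8  0.  -1.3] w 1.0 ff 0.0
[ 0.47793782 -0.02201423  0.37371458] [ 0.30743332 -0.01197987 -0.95149421]
```

View pics/w1.png

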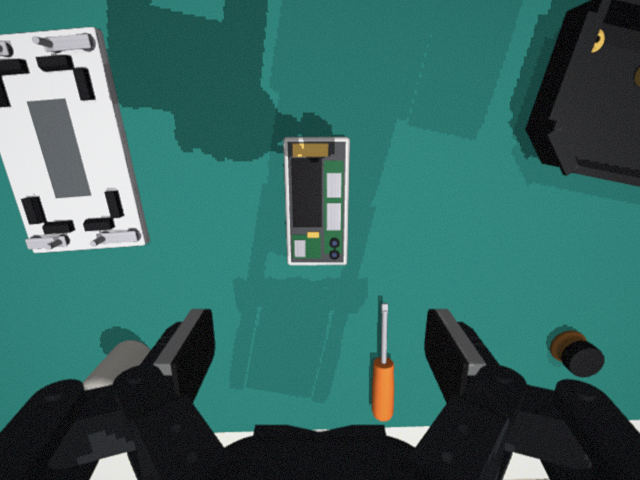

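Wrist view: the whole phone frame is visible around (317,202), with the jig at left, the tote at upper right, and the screwdriver handle at (383,390).

```bash
python3 - <<'E'
from h import *
f=np.load("pics/w1.npz"); im=f["im"]; p=camera_params("wrist")
hsv=cv2.cvtColor(im,cv2.COLOR_BGR2HSV)
print(hsv[200,200],hsv[200,345],hsv[262,316], hsv[150,250],hsv[240,305])
m=255-cv2.inRange(hsv,(75,110,40),(95,255,255)); m[:120]=0;m[285:]=0;m[:,:270]=0;m[:,365:]=0
bright=cv2.inRange(im,(150,150,150),(255,255,255)); bright[:120]=0;bright[285:]=0;bright[:,:270]=0;bright[:,365:]=0
for M in(m,bright):
    c=max(cv2.findContours(M,0,1)[0],key=cv2.contourArea)[:,0]
    c=cv2.convexHull(c)[:,0]
    w=np.array([ray(p,u,v,.012)[:2]*1000 for u,v in c],np.float32)
    print(c.min(0),c.max(0),cv2.minAreaRect(w))
to([.557,-.027,.1],-1.6)
E
```

```text
[ 87 163 136] [  0   2 232] [120   6 178] [ 88 163  86] [ 72  71 136]
[283 136] [349 265] ((555.818359375, -27.69190216064453), (64.63459777832031, 131.8749237060547), 87.82391357421875)
[285 138] [349 264] ((556.2627563476562, -27.525856018066406), (62.585113525390625, 128.9479522705078), 88.04515838623047)
t 2.95 pos [ 0.5562 -0.0241  0.2311] yaw -2.14 tilt z [-0.  0. -1.] shift [-0.03 -0.09  4.37] rz -0.068 F [ 0.2 -0.1 -0.8] w 0.999 ff 0.0
```

Call:
servo_tool(
  commands=[
    [[0, -0.11, 1, 0, 0, 0, 0.8], [0, 0, 1, 0, 0, 0, 0.8], [0, 0, 1, 0, 0, 0, 0.8], [0, 0, 1, 0, 0, 0, 0.8], [0, 0, 1, 0, 0, 0, 0.8], [0, 0, 1, 0, 0, 0, 0.8], [0, 0, 0.5, 0, 0, 0, 0.8], [0, 0, 0.3, 0, 0, 0, 0.8], [0, 0, 0, 0, 0, 0, 0.8], [0, 0, 0, 0, 0, 0, 0.8]],
  ],
  grip_force=25,
)

```text
time: 3.95
ee_pos: [0.5569, -0.0276, 0.0281]
ee_rot: [0.018, 1.0, -0.0, 0.001]
wrist_force: [1.1, 0.8, -0.2]
width: 0.899
finger_force: 0.0
```

```bash
python3 - <<'E'
from h import *
to([.556,-.0276,.004],-2.1)
im,d,P,p=cloud("wrist"); cv2.imwrite("pics/w2.png",im)
E
```

```text
t 3.95 pos [ 0.5569 -0.0276  0.0281] yaw -2.04 tilt z [ 0.001 -0.    -1.   ] shift [0.03 0.   0.8 ] rz 0.007 F [ 1.1  0.8 -0.2] w 0.899 ff 0.0
```

View pics/w2.png

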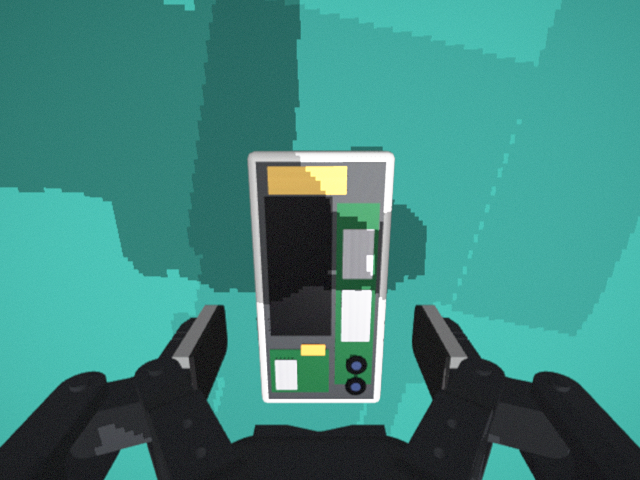

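The frame is centred between the fingers: frame mid u≈321, fingers 215 to 425. I'll keep lowering.

Call:
servo_tool(
  commands=[
    [[0.03, 0, 0.3, 0, 0, 0, 0.7], [0, 0, 0.2, 0, 0, 0, 0.7], [0, 0, 0.15, 0, 0, 0, 0.7], [0, 0, 0.1, 0, 0, 0, 0.7], [0, 0, 0, 0, 0, 0, 0.7], [0, 0, 0, 0, 0, 0, 0.7]],
  ],
)

```text
time: 4.6
ee_pos: [0.5554, -0.0276, 0.0047]
ee_rot: [0.018, 1.0, 0.0, -0.0]
wrist_force: [0.5, -0.4, 0.7]
width: 0.85
finger_force: 0.0
```

Call:
servo_tool(
  commands=[
    [[0, 0, 0.08, 0, 0, 0, 0.65], [0, 0, 0, 0, 0, 0, 0.65], [0, 0, 0, 0, 0, 0, 0.65]],
  ],
)

```text
time: 4.9
ee_pos: [0.5554, -0.0276, 0.0024]
ee_rot: [0.018, 1.0, 0.0, 0.0]
wrist_force: [-0.1, 0.4, 0.3]
width: 0.826
finger_force: 0.0
```

Call:
servo_tool(
  commands=[
    [[0, 0, 0.07, 0, 0, 0, 0.6], [0, 0, 0, 0, 0, 0, 0.6], [0, 0, 0, 0, 0, 0, 0.6]],
  ],
)

```text
time: 5.2
ee_pos: [0.5553, -0.0276, 0.0002]
ee_rot: [0.018, 1.0, 0.0, -0.0]
wrist_force: [-0.4, -1.2, -0.4]
width: 0.795
finger_force: 0.0
```

Call:
servo_tool(
  commands=[
    [[0, 0, 0, 0, 0, 0, 0.4], [0, 0, 0, 0, 0, 0, 0.2], [0, 0, 0, 0, 0, 0, 0.2], [0, 0, 0, 0, 0, 0, 0.2], [0, 0, 0, 0, 0, 0, 0.2]],
  ],
)

```text
time: 5.7
ee_pos: [0.5554, -0.0276, 0.0005]
ee_rot: [0.018, 1.0, -0.0, 0.0]
wrist_force: [-2.1, 0.1, 4.4]
width: 0.738
finger_force: 27.9
```

```bash
python3 - <<'E'
from h import *
to([.556,-.0276,.004],-2.1)
im,d,P,p=cloud("side"); cv2.imwrite("pics/s2.png",cv2.resize(im[180:340,230:400],None,fx=4,fy=3.7,interpolation=2)[:600,:800])
E
```

```text
t 5.7 pos [ 5.554e-01 -2.760e-02  5.000e-04] yaw -2.02 tilt z [ 0. -0. -1.] shift [-0.02 -0.   -0.12] rz 0.01 F [-2.1  0.1  4.4] w 0.738 ff 27.9
```

View pics/s2.png

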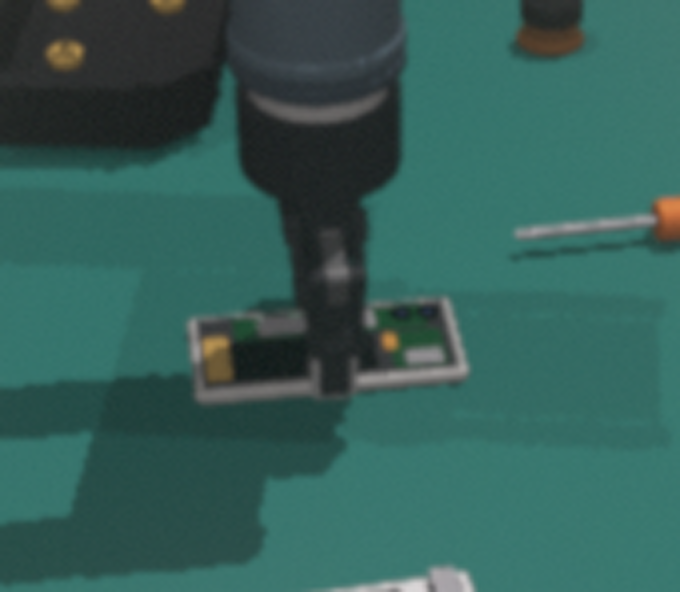

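The frame is gripped across its middle. I'll raise it and carry it over the jig.

Call:
servo_tool(
  commands=[
    [[0, 0, -0.1, 0, 0, 0, 0.2], [0, 0, -0.3, 0, 0, 0, 0.2], [0, 0, -0.6, 0, 0, 0, 0.2], [0, 0, -1, 0, 0, 0, 0.2], [0, 0, -1, 0, 0, 0, 0.2], [0.23, -0.98, -0.5, 0, 0, 0, 0.2], [0.23, -1, 0, 0, 0, 0, 0.2], [0.22, -1, 0, 0, 0, 0, 0.2], [0.22, -1, 0, 0, 0, 0, 0.2], [0.22, -1, 0, 0, 0, 0, 0.2], [0.22, -1, 0, 0, 0, 0, 0.2], [0.22, -1, 0, 0, 0, 0, 0.2], [0.22, -1, 0, 0, 0, 0, 0.2], [0, 0, 0, 0, 0, -0.25, 0.2], [0, 0, 0, 0, 0, -0.26, 0.2], [0, 0, 0, 0, 0, 0, 0.2], [0, 0, 0, 0, 0, 0, 0.2], [0, 0, 0, 0, 0, 0, 0.2]],
  ],
  grip_force=45,
)

```text
time: 7.55
ee_pos: [0.4936, -0.2647, 0.1054]
ee_rot: [-0.018, 1.0, -0.0, 0.0]
wrist_force: [0.6, 0.2, -1.3]
width: 0.73
finger_force: 49.5
```

```bash
python3 - <<'E'
from h import *
to([.493,-.2675,.04],2.1)
im,d,P,p=cloud("wrist"); cv2.imwrite("pics/w3.png",im); np.savez("pics/w3.npz",im=im,P=P)
E
```

```text
t 7.55 pos [ 0.4936 -0.2647  0.1054] yaw 2.04 tilt z [ 0. -0. -1.] shift [ 0.02 -0.09  2.18] rz -0.007 F [ 0.6  0.2 -1.3] w 0.73 ff 49.5
```

View pics/w3.png

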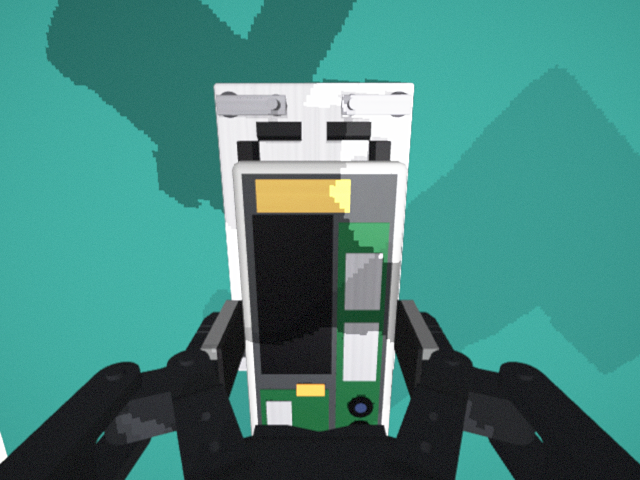

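The jig's -x end is visible (plate corners near (215,84) and (413,83)), and the held frame's far edge runs (235,164) to (405,164). I'll measure both from this view.

```bash
python3 - <<'E'
from h import *
f=np.load("pics/w3.npz"); im=f["im"]; p=camera_params("wrist"); hsv=cv2.cvtColor(im,cv2.COLOR_BGR2HSV)
teal=cv2.inRange(hsv,(72,90,30),(100,255,255))
# plate left/right edges rows 95..155, top edge cols 235..400
def run(z,rows,cols,off=None,M=teal,lo=180,hi=450):
    L=[];Rr=[];T=[]
    for v in rows:
        n=np.where(M[v,lo:hi]==0)[0]+lo; L.append(ray(p,n[0]-.5,v,z)[:2]); Rr.append(ray(p,n[-1]+.5,v,z)[:2])
    for u in cols:
        n=np.where(M[60:200,u]==0)[0]+60; T.append(ray(p,u,n[0]-.5,z)[:2])
    out=[]
    for A in(L,Rr,T):
        if A: vx,vy,x,y=cv2.fitLine(np.array(A,np.float32)*1000,cv2.DIST_HUBER,0,.01,.01).ravel(); out.append((vx,vy,x,y))
    return out
o=run(.017,range(92,158),range(235,400,3))
for vx,vy,x,y in o: print("plate",round(np.degrees(np.arctan2(vy,vx)),2),round(x,1),round(y,1), "y at x=493" if abs(vx)>.5 else "x at y=-267", round(y+(493-x)*vy/vx,1) if abs(vx)>.5 else round(x+(-267-y)*vx/vy,1))
# phone far edge & sides at top z
zt=observe()["ee_pos"][2]-.0005+.012
P=f["P"]; print("phone top z depth",np.median(P[180:200,300:330,2]),zt)
nb=np.zeros_like(teal)+255; nb[P[...,2]>.08]=0; 
o=run(zt,range(175,290,2),range(250,395,3),M=nb)
for vx,vy,x,y in o: print("phone",round(np.degrees(np.arctan2(vy,vx)),2),round(x,1),round(y,1), round(y+(493-x)*vy/vx,1) if abs(vx)>.5 else round(x+(-267-y)*vx/vy,1))
E
```

```text
plate 2.02 417.7 -330.5 y at x=493 -327.8
plate 2.36 414.6 -212.9 y at x=493 -209.7
plate -87.52 392.9 -268.4 x at y=-267 392.8
phone top z depth 0.11705025204319136 0.11689783899333124
phone 1.96 453.1 -298.1 -296.7
phone 2.09 455.4 -235.7 -234.3
phone -87.98 427.6 -265.4 427.7
```

Call:
servo_tool(
  commands=[
    [[0.03, -0.1, 0, 0, 0, -0.025, 0.2], [0, 0, 0.6, 0, 0, 0, 0.2], [0, 0, 0.8, 0, 0, 0, 0.2], [0, 0, 0.6, 0, 0, 0, 0.2], [0, 0, 0.35, 0, 0, 0, 0.2], [0, 0, 0.1, 0, 0, 0, 0.2], [0, 0, 0.1, 0, 0, 0, 0.2], [0, 0, 0, 0, 0, 0, 0.2]],
  ],
)

```text
time: 8.4
ee_pos: [0.4931, -0.2682, 0.0292]
ee_rot: [-0.02, 1.0, -0.0, 0.0]
wrist_force: [-0.8, -0.4, -0.3]
width: 0.726
finger_force: 49.5
```

Call:
servo_tool(
  commands=[
    [[0, 0, 0.07, 0, 0, 0, 0.2], [0, 0, 0.07, 0, 0, 0, 0.2], [0, 0, 0.07, 0, 0, 0, 0.2], [0, 0, 0, 0, 0, 0, 0.2]],
  ],
)

```text
time: 8.8
ee_pos: [0.4926, -0.2679, 0.0224]
ee_rot: [-0.02, 1.0, 0.0, -0.0]
wrist_force: [-0.4, -0.8, -2.3]
width: 0.728
finger_force: 49.5
```

Call:
servo_tool(
  commands=[
    [[0, 0, 0.07, 0, 0, 0, 0.2], [0, 0, 0.07, 0, 0, 0, 0.2], [0, 0, 0, 0, 0, 0, 0.2]],
  ],
)

```text
time: 9.1
ee_pos: [0.4925, -0.2678, 0.0179]
ee_rot: [-0.02, 1.0, 0.0, -0.0]
wrist_force: [-0.4, 0.3, -1.4]
width: 0.731
finger_force: 49.5
```

Call:
servo_tool(
  commands=[
    [[0, 0, 0.06, 0, 0, 0, 0.2], [0, 0, 0.05, 0, 0, 0, 0.2], [0, 0, 0, 0, 0, 0, 0.2], [0, 0, 0, 0, 0, 0, 0.2]],
  ],
)

```text
time: 9.5
ee_pos: [0.4927, -0.268, 0.015]
ee_rot: [-0.02, 1.0, 0.0, -0.0]
wrist_force: [0.6, 0.7, -0.3]
width: 0.729
finger_force: 49.5
```

```bash
python3 - <<'E'
from h import *
to([.493,-.2675,.0145],2.1)
im,d,P,p=cloud("side"); 
m=(P[...,2]>.0225)&(P[...,2]<.032)&(np.abs(P[...,0]-.493)<.06)&(np.abs(P[...,1]+.268)<.028)
q=P[m]; c,*_=np.linalg.lstsq(np.c_[q[:,:2]-[.493,-.268],np.ones(len(q))],q[:,2],rcond=None); print(len(q),c)
E
```

```text
t 9.5 pos [ 0.4927 -0.268   0.015 ] yaw 2.26 tilt z [-0.  0. -1.] shift [-0.01  0.01  0.02] rz 0.019 F [ 0.6  0.7 -0.3] w 0.729 ff 49.5
1513 [-0.00148604 -0.00118303  0.02587642]
```

Call:
servo_tool(
  commands=[
    [[0, 0, 0.03, 0, 0, 0, 0.2], [0, 0, 0.02, 0, 0, 0, 0.2], [0, 0, 0, 0, 0, 0, 0.2]],
  ],
  grip_force=20,
)

```text
time: 9.85
ee_pos: [0.4928, -0.268, 0.0147]
ee_rot: [-0.02, 1.0, -0.0, 0.0]
wrist_force: [-2.6, 2.9, 9.2]
width: 0.73
finger_force: 50.6
```

Call:
servo_tool(
  commands=[
    [[0, 0, 0, 0, 0, 0, 0.52], [0, 0, 0, 0, 0, 0, 0.6], [0, 0, 0, 0, 0, 0, 0.7], [0, 0, 0, 0, 0, 0, 0.7]],
  ],
)

```text
time: 10.25
ee_pos: [0.4927, -0.268, 0.0133]
ee_rot: [-0.02, 1.0, 0.0, -0.0]
wrist_force: [-0.4, -0.3, 0.1]
width: 0.85
finger_force: 0.0
```

```bash
python3 - <<'E'
from h import *
to([.493,-.2675,.0145],2.1)
im,d,P,p=cloud("side"); 
m=(P[...,2]>.0225)&(P[...,2]<.032)&(np.abs(P[...,0]-.493)<.06)&(np.abs(P[...,1]+.268)<.028)
q=P[m]; c,*_=np.linalg.lstsq(np.c_[q[:,:2]-[.493,-.268],np.ones(len(q))],q[:,2],rcond=None); print(len(q),c)
E
```

```text
t 10.25 pos [ 0.4927 -0.268   0.0133] yaw 2.25 tilt z [-0.  0. -1.] shift [-0.01  0.01 -0.04] rz 0.019 F [-0.4 -0.3  0.1] w 0.85 ff 0.0
1487 [0.0005297  0.00193287 0.02579975]
```

Call:
servo_tool(
  commands=[
    [[0, 0, -0.1, 0, 0, 0, 0.75], [0, 0, -0.3, 0, 0, 0, 0.75], [0, 0, -0.7, 0, 0, 0, 0.75], [0, 0, -1, 0, 0, 0, 0.75], [0, 0, -1, 0, 0, 0, 0.75], [0, 0, -1, 0, 0, 0, 0.75], [0, 0, -1, 0, 0, 0, 0.75], [0, 0, -1, 0, 0, 0, 0.75], [0, 0, -1, 0, 0, 0, 0.75], [0, 0, 0, 0, 0, 0, 0.75], [0, 0, 0, 0, 0, 0, 0.75]],
  ],
)

```text
time: 11.4
ee_pos: [0.493, -0.2681, 0.2277]
ee_rot: [-0.02, 1.0, -0.001, 0.001]
wrist_force: [-0.6, 0.2, -1.4]
width: 0.873
finger_force: 0.0
```

```bash
python3 - <<'E'
from h import *
to([.456,.186,.23],-13.0)
im,d,P,p=cloud("wrist"); cv2.imwrite("pics/w4.png",im)
m=((P[...,2]>.0225)&(P[...,2]<.032)&(np.abs(P[...,0]-.493)<.085)&(np.abs(P[...,1]+.268)<.05)).astype(np.uint8)
q=P[(np.abs(P[...,0]-.493)<.05)&(np.abs(P[...,1]+.268)<.025)]; c,*_=np.linalg.lstsq(np.c_[q[:,:2]-[.493,-.268],np.ones(len(q))],q[:,2],rcond=None); print(len(q),c)
E
```

```text
t 11.4 pos [ 0.493  -0.2681  0.2277] yaw 2.26 tilt z [ 0.002 -0.002 -1.   ] shift [ 0.63 15.17 -0.1 ] rz 1.907 F [-0.6  0.2 -1.4] w 0.873 ff 0.0
18887 [-2.44519087  0.06355392  0.20644155]
```

View pics/w4.png

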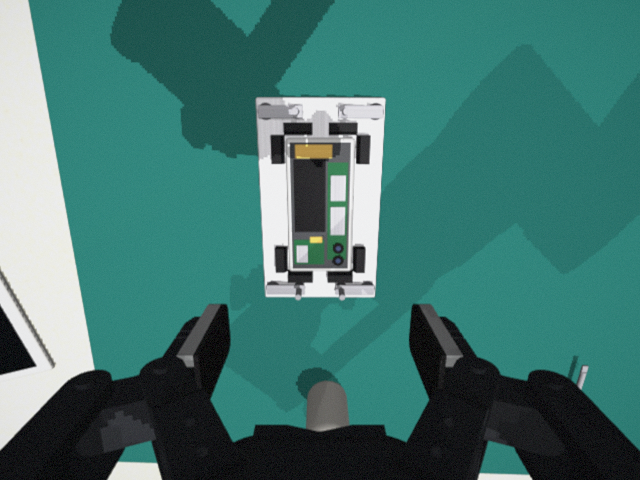

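The frame sits inside the locator walls and looks square and level, roughly (288–354, 137–270). On to the tote.

Call:
servo_tool(
  commands=[
    [[0, 0, 0, 0, 0, 0.95, 1], [0, 0, 0, 0, 0, 0.95, 1], [0.21, 0.97, 0, 0, 0, 0, 1], [0.21, 0.97, 0, 0, 0, 0, 1], [0.21, 0.97, 0, 0, 0, 0, 1], [0.21, 0.97, 0, 0, 0, 0, 1], [0.21, 0.97, 0, 0, 0, 0, 1], [0.21, 0.97, 0, 0, 0, 0, 1], [0.21, 0.97, 0, 0, 0, 0, 1], [0.21, 0.97, 0, 0, 0, 0, 1], [0.21, 0.97, 0, 0, 0, 0, 1], [0.21, 0.97, 0, 0, 0, 0, 1], [0.21, 0.97, 0, 0, 0, 0, 1], [0.21, 0.97, 0, 0, 0, 0, 1], [0.21, 0.97, 0, 0, 0, 0, 1], [0.21, 0.97, 0, 0, 0, 0, 1], [0.21, 0.97, 0, 0, 0, 0, 1], [0.21, 0.97, 0, 0, 0, 0, 1], [0.21, 0.97, 0, 0, 0, 0, 1], [0.21, 0.97, 0, 0, 0, 0, 1]],
  ],
)

```text
time: 13.45
ee_pos: [0.4985, 0.2688, 0.2248]
ee_rot: [0.113, 0.994, -0.001, -0.002]
wrist_force: [1.0, 0.3, 0.8]
width: 1.0
finger_force: 0.0
```

Call:
servo_tool(
  commands=[
    [[0.1, 0.4, -0.5, 0, 0, 0, 1], [0, 0, -0.5, 0, 0, 0, 1], [0, 0, 0, 0, 0, 0, 1], [0, 0, 0, 0, 0, 0, 1]],
  ],
)

```text
time: 13.85
ee_pos: [0.4988, 0.28, 0.2552]
ee_rot: [0.113, 0.994, -0.0, -0.001]
wrist_force: [0.1, -0.5, -1.1]
width: 1.002
finger_force: 0.0
```

```bash
python3 - <<'E'
from h import *
to([.4996,.370,.23],-13.0)
im,d,P,p=cloud("wrist"); cv2.imwrite("pics/w5.png",im); np.savez("pics/w5.npz",im=im,P=P)
E
```

```text
t 13.85 pos [0.4988 0.28   0.2552] yaw -12.95 tilt z [-0.002 -0.001 -1.   ] shift [0.65 2.93 0.84] rz 0.007 F [ 0.1 -0.5 -1.1] w 1.002 ff 0.0
```

View pics/w5.png

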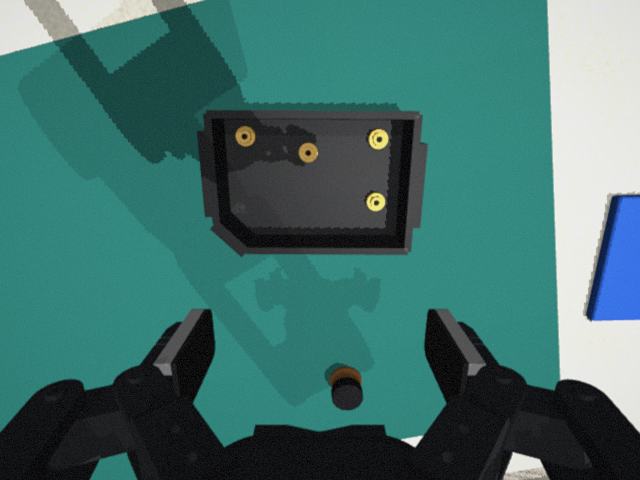

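The wrist view shows the tote (x down, +y right). The bevel is at lower left (228,237), the +y hand-grip's outer edge runs (427,143) to (417,229), and the nuts are at (245,136), (308,153), (379,139) and (376,202).

```bash
python3 - <<'E'
from h import *
f=np.load("pics/w5.npz"); im=f["im"];P=f["P"]; p=camera_params("wrist")
hsv=cv2.cvtColor(im,cv2.COLOR_BGR2HSV)
z=.053
teal=cv2.inRange(hsv,(72,80,25),(100,255,255)); tot=(P[...,2]>.044)&(P[...,2]<.062); tot[265:]=0
E=[]
for v in range(150,224,3): E.append(ray(p,np.where(tot[v,400:450])[0][-1]+400.5,v,z)[:2])
W=[];B=[]
for v in range(150,205,3): W.append(ray(p,np.where(tot[v,190:260])[0][0]+189.5,v,z)[:2])
T=[ray(p,u,np.where(tot[95:140,u])[0][0]+94.5,z)[:2] for u in range(230,405,4)]
B=[ray(p,u,np.where(tot[200:262,u])[0][-1]+200.5,z)[:2] for u in range(260,400,4)]
r=Ro.from_euler('z',13,degrees=True).as_matrix()[:2,:2]  # to tote-aligned axes
for n,A in zip("E W T B".split(),(E,W,T,B)):
    A=np.array(A); vx,vy,x,y=cv2.fitLine((A*1000).astype(np.float32),cv2.DIST_HUBER,0,.01,.01).ravel()
    print(n,round(np.degrees(np.arctan2(vy,vx)),2),"tote-axes median",(np.median(A@r.T,0)*1000).round(1), "z",)
ev=[ray(p,*uv,z)[:2]@r.T for uv in((427,143),(418,228))]; print("grip corners",np.round(ev,4))
E
```

```text
E -13.3 tote-axes median [401.5 482.5] z
W -13.16 tote-axes median [393.  272.7] z
T 76.99 tote-axes median [333.4 380.9] z
B 77.03 tote-axes median [469.2 392.5] z
grip corners [[0.3622 0.482 ]
 [0.4427 0.4805]]
```

Call:
servo_tool(
  commands=[
    [[0.24, 1, 0, 0, 0, 0, 0.2], [0.24, 1, 0, 0, 0, 0, 0.2], [0.24, 1, 0, 0, 0, 0, 0.2], [0, 0, 1, 0, 0, 0, 0.2], [0, 0, 1, 0, 0, 0, 0.2], [0, 0, 1, 0, 0, 0, 0.2], [0, 0, 1, 0, 0, 0, 0.2], [0, 0, 1, 0, 0, 0, 0.2], [0, 0, 0.7, 0, 0, 0, 0.2], [0, 0, 0, 0, 0, 0, 0.2], [0, 0, 0, 0, 0, 0, 0.2]],
  ],
)

```text
time: 15.0
ee_pos: [0.4981, 0.3722, 0.0849]
ee_rot: [0.113, 0.994, -0.001, -0.001]
wrist_force: [0.1, 0.4, 1.1]
width: 0.595
finger_force: 0.0
```

```bash
python3 - <<'E'
from h import *
to([.4982,.373,.029],-13.05)
E
```

```text
t 15.0 pos [0.4981 0.3722 0.0849] yaw -12.98 tilt z [-0.002 -0.001 -1.   ] shift [-0.    0.03  1.86] rz 0.008 F [0.1 0.4 1.1] w 0.595 ff 0.0
```

Call:
servo_tool(
  commands=[
    [[0, 0.03, 0.6, 0, 0, 0, 0.2], [0, 0, 0.6, 0, 0, 0, 0.2], [0, 0, 0.5, 0, 0, 0, 0.2], [0, 0, 0.15, 0, 0, 0, 0.2], [0, 0, 0, 0, 0, 0, 0], [0, 0, 0, 0, 0, 0, -0.2], [0, 0, 0, 0, 0, 0, -0.4], [0, 0, 0, 0, 0, 0, -0.55], [0, 0, 0, 0, 0, 0, -0.65], [0, 0, 0, 0, 0, 0, -0.75], [0, 0, 0, 0, 0, 0, -1], [0, 0, 0, 0, 0, 0, -1], [0, 0, 0, 0, 0, 0, -1]],
  ],
  grip_force=80,
)

```text
time: 16.3
ee_pos: [0.499, 0.3739, 0.0307]
ee_rot: [0.113, 0.994, 0.0, 0.0]
wrist_force: [-0.9, -0.8, 5.8]
width: 0.149
finger_force: 78.2
```

Call:
servo_tool(
  commands=[
    [[0, 0, -0.05, 0, 0, 0, -1], [0, 0, -0.1, 0, 0, 0, -1], [0, 0, -0.15, 0, 0, 0, -1], [0, 0, -0.2, 0, 0, 0, -1], [0, 0, -0.2, 0, 0, 0, -1], [0, 0, -0.1, 0, 0, 0, -1], [0, 0, 0, 0, 0, 0, -1], [0, 0, 0, 0, 0, 0, -1]],
  ],
  grip_force=110,
)

```text
time: 17.1
ee_pos: [0.4986, 0.3737, 0.0541]
ee_rot: [0.113, 0.994, 0.0, 0.0]
wrist_force: [-0.8, -0.4, -2.9]
width: 0.139
finger_force: 107.5
```

```bash
python3 - <<'E'
from h import *
to([.4982,.373,.029],-13.05)
im,d,P,p=cloud("side"); cv2.imwrite("pics/s6.png",cv2.resize(im[60:260,140:400],None,fx=3,fy=3,interpolation=2))
E
```

```text
t 17.1 pos [0.4986 0.3737 0.0541] yaw -12.94 tilt z [ 0.  0. -1.] shift [ 0.01 -0.03  0.84] rz 0.013 F [-0.8 -0.4 -2.9] w 0.139 ff 107.5
```

View pics/s6.png

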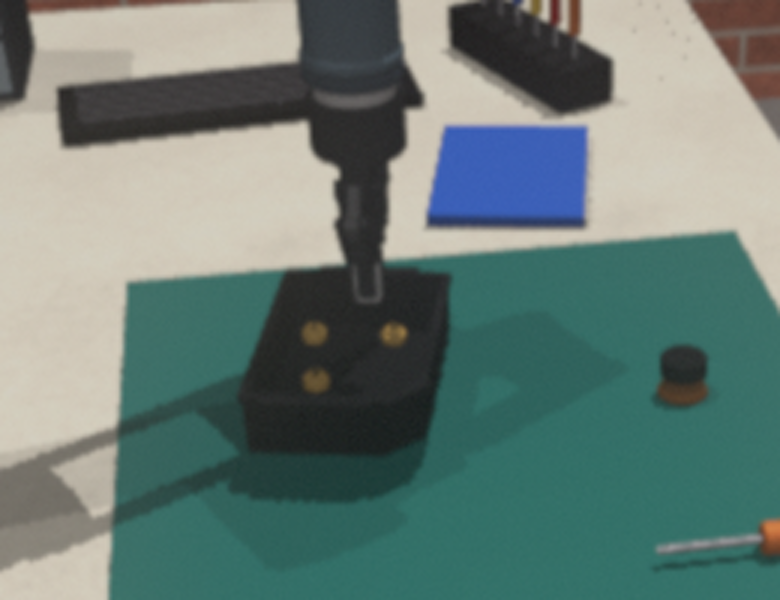

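The tote is lifted clear and held level. Next I raise it, then tip it.

Call:
servo_tool(
  commands=[
    [[0, 0, -0.2, 0, 0, 0, -1], [0, 0, -0.4, 0, 0, 0, -1], [0, 0, -0.6, 0, 0, 0, -1], [0, 0, -0.7, 0, 0, 0, -1], [0, 0, -0.7, 0, 0, 0, -1], [0, 0, -0.7, 0, 0, 0, -1], [0, 0, -0.7, 0, 0, 0, -1], [0, 0, -0.7, 0, 0, 0, -1], [0, 0, -0.7, 0, 0, 0, -1], [0, 0, -0.7, 0, 0, 0, -1], [0, 0, -0.6, 0, 0, 0, -1], [0, 0, -0.4, 0, 0, 0, -1], [0, 0, -0.2, 0, 0, 0, -1], [0, 0, 0, 0, 0, 0, -1], [0, 0, 0, 0, 0, 0, -1]],
  ],
  grip_force=115,
)

```text
time: 18.65
ee_pos: [0.4982, 0.3735, 0.2722]
ee_rot: [0.113, 0.994, -0.0, -0.001]
wrist_force: [-0.9, -0.4, -2.8]
width: 0.137
finger_force: 112.6
```

Call:
servo_tool(
  commands=[
    [[0, 0, 0, -0.1, 0.1, 0, -1], [0, 0, 0, -0.18, 0.18, 0, -1], [0, 0, 0, -0.18, 0.18, 0, -1], [0, 0, 0, -0.18, 0.18, 0, -1], [0, 0, 0, -0.18, 0.18, 0, -1], [0, 0, 0, -0.18, 0.18, 0, -1], [0, 0, 0, -0.18, 0.18, 0, -1], [0, 0, 0, -0.18, 0.18, 0, -1], [0, 0, 0, -0.18, 0.18, 0, -1], [0, 0, 0, -0.18, 0.18, 0, -1], [0, 0, 0, -0.18, 0.18, 0, -1], [0, 0, 0, -0.18, 0.18, 0, -1], [0, 0, 0, -0.18, 0.18, 0, -1], [0, 0, 0, -0.18, 0.18, 0, -1], [0, 0, 0, -0.18, 0.18, 0, -1], [0, 0, 0, -0.18, 0.18, 0, -1], [0, 0, 0, -0.18, 0.18, 0, -1], [0, 0, 0, -0.18, 0.18, 0, -1], [0, 0, 0, -0.18, 0.18, 0, -1], [0, 0, 0, -0.05, 0.05, 0, -1]],
  ],
)

```text
time: 20.65
ee_pos: [0.4989, 0.3732, 0.2723]
ee_rot: [0.107, 0.938, 0.257, -0.206]
wrist_force: [0.3, -0.5, -2.3]
width: 0.134
finger_force: 112.8
```

Call:
servo_tool(
  commands=[
    [[0, 0, 0, 0, 0, 0, -1], [0, 0, 0, 0, 0, 0, -1], [0, 0, 0, 0, 0, 0, -1], [0, 0, 0, 0, 0, 0, -1], [0, 0, 0, 0, 0, 0, -1], [0, 0, 0, 0, 0, 0, -1], [0, 0, 0, 0, 0, 0, -1], [0, 0, 0, 0, 0, 0, -1], [0, 0, 0, 0, 0, 0, -1], [0, 0, 0, 0, 0, 0, -1]],
  ],
)

```text
time: 21.65
ee_pos: [0.4986, 0.3737, 0.273]
ee_rot: [0.106, 0.938, 0.257, -0.205]
wrist_force: [-0.3, 0.4, -2.4]
width: 0.132
finger_force: 112.9
```

```bash
python3 - <<'E'
from h import *
s=observe(); to([.4982,.373,.029],-13.05)
R=Ro.from_quat(s["ee_rot"]).as_matrix(); Rt=R@np.diag([-1,1,-1]); c=s["ee_pos"]-Rt@np.array([0,.098,.029])
k=c+Rt@np.array([.048,-.078,.004]); print("tilt",np.degrees(np.arccos(Rt[2,2])),"x,y axis z",Rt[2,:2],"centre",c,"corner",k)
out=[]
for n in("scene","side","wrist"):
    im,d,P,p=cloud(n); K=p["mtx"]; hsv=cv2.cvtColor(im,cv2.COLOR_BGR2HSV)
    m=cv2.inRange(hsv,(14,90,60),(35,255,255)); m[np.linalg.norm(P-c,axis=-1)>.15]=0
    nl,L,st,ce=cv2.connectedComponentsWithStats(m)
    for i in range(1,nl):
        if st[i,4]>12: w=np.median(P[L==i],0); print(n,ce[i].round(),st[i,4],"tote frame mm",((w-c)@Rt*1000).round(),"dist corner",np.linalg.norm(w-k).round(3))
    q=p["R"]@k+p["t"]; u,v=(K@q)[:2]/q[2]; print(n,"corner px",u,v)
    u,v=int(np.clip(u,110,530)),int(np.clip(v,90,390)); out.append(cv2.resize(im[v-90:v+90,u-60:u+60],None,fx=2,fy=3)[:540])
cv2.imwrite("pics/f.png",np.hstack(out))
E
```

```text
t 21.65 pos [0.4986 0.3737 0.273 ] yaw -19.84 tilt z [-0.329  0.526 -0.784] shift [-3.56 -3.59  6.37] rz -0.849 F [-0.3  0.4 -2.4] w 0.132 ff 112.9
tilt 38.352651743603566 x,y axis z [-0.43877945  0.43873998] centre [0.45919835 0.30610166 0.20725954] corner [0.47961569 0.23352139 0.15511324]
scene [464. 221.] 144 tote frame mm [ 20. -77.  10.] dist corner 0.028
scene corner px 455.4676982199235 234.23206561278087
side [261. 135.] 81 tote frame mm [ 49. -47.  12.] dist corner 0.032
side corner px 256.0831430552851 148.1712861975244
wrist [ 36. 375.] 2588 tote frame mm [ 48. -51.  12.] dist corner 0.028
wrist corner px -3.209479665912824 366.45417789161405
```

View pics/f.png

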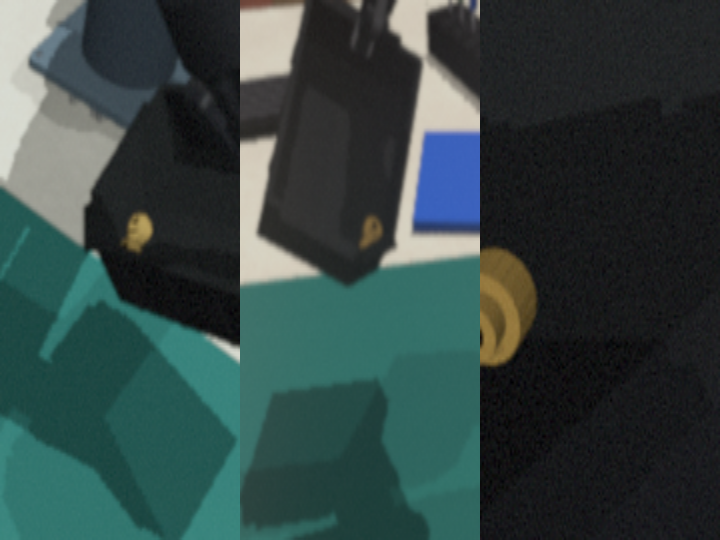

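The tote is held at 38° with the corner lowest and about 155 mm up. The visible nuts are packed at the bevel: scene crop (138,230), side crop (371,232), wrist crop (505,305). The rest of the floor is empty. A last check for stray brass on the mat, then I hand in.

```bash
python3 - <<'E'
from h import *
stray=0
for n in("scene","side"):
    im,d,P,p=cloud(n); m=cv2.inRange(cv2.cvtColor(im,cv2.COLOR_BGR2HSV),(18,90,60),(35,255,255))
    m[(P[...,2]>.03)|(P[...,2]<-.01)|(P[...,0]<.25)|(P[...,0]>.8)|(P[...,1]<-.1)|(P[...,1]>.6)]=0
    nl,L,st,ce=cv2.connectedComponentsWithStats(m); b=[(ce[i].round().tolist(),P[L==i].mean(0).round(3).tolist()) for i in range(1,nl) if st[i,4]>12]; print(n,b); stray+=len(b)
s=observe(); print(s["time"],s["finger_force"],np.abs(s["joint_velocities"]).max())
if not stray: print(job_done())
E
```

```text
scene []
side []
21.9 112.90289640426636 0.003138115152595806
the job is handed in; nothing more can be done
None
```

The job is handed in: the phone frame sits flat and square in the jig pocket, and the tote is held up at about 38° with the pour corner lowest. The visible nuts are packed in that corner, the rest are hidden by the walls, and no stray brass showed on the mat.

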